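Reset the tripped control box through its guide slot

ROBOT

A 6-joint arm with a two-finger parallel gripper is mounted at the origin on a cart in front of the work surface, level with it; the furniture and walls round the work are solid. World frame = base frame: x ahead of the robot, y to its left, z up, the work surface at z = 0. Lengths are in m, angles in rad, forces in N, time in s.
With the tool pointing down it reaches from about 0.15 to 0.775 m from the base axis. Payload 6.1 kg.
Tool frame: the origin (TCP) lies on the centre line of the jaws, within the pads' length; the fingertips stand 17 mm ahead of it and the grasp point (between the pads) lies 2 mm behind it; z points along the fingers, y is the line along which they close (so a half turn about z gives the same grasp; the last joint's range is limited). The gripper opens to 85 mm and grips with 20 to 120 N. Pads are 22 mm wide; open, the fingers measure 114 mm over their backs; the gripper's body (76 mm by 85 mm) begins 54 mm behind the grasp point. The pads swing forward as they close: fully open they stand 13 mm farther back than shut.
Start: joints at [-1.176, 0.126, -0.04, 1.405, 0, 1.571], TCP at [0.202, -0.485, 0.248] pointing down, gripper open.
Joint ranges: [-2.72, 2.72], [-0.95, 1.95], [-1.27, 1.35], [-1.78, 2.02], [-1.46, 1.47], [-3.14, 3.14]. Speed limits (rad/s): [2.39, 2.39, 3.01, 3.14, 3.14, 3.14].

INTERFACE

Orientations are given as a unit quaternion [w, x, y, z].
In Python, from plant import manip gives the robot as it stands. The module is installed in compiled form; this text tells all that it offers.
- The arm moves only by the shell command python3 -m inch 'ROWS' [FORCE]. ROWS is JSON, a list of rows, each a list of 3 entries, a list of its own where there are three numbers: the shift along the tool's x, y, z in cm, then the turn, a rotation vector about the tool's x, y, z in degrees, then the opening, from 0 (shut) to 1 (fully open). In form: [[[dx, dy, dz], [wx, wy, wz], hand], ...]. A call has 1 to 8 rows; each row shifts and turns the commanded pose from where the row before left it, along the tool's axes as they then stand; what a row does not reach is not made up. A row lasts 1/12 s, in which the tool goes at most 41.7 mm and 7.16 degrees, less where a joint would pass 70% of its speed; a pose out of reach is approached as far as the arm can. A call with a gripper value outside its range is refused whole. The fingers move at their own pace and stop on an object; FORCE is the grip in N (left out, the last holds). Time passes only in rows, so rows that do not move let the fingers close. It gives the time, the measured TCP pose, the force, the opening and the grip force at its end, in the units of the state.
- manip.observe(): the state, without advancing time (a new reading comes with each control period).
- manip.camera(name): name is "scene" or "top" or "wrist"; returns a dict with "pixels" (400x640x3 uint8, red, green, blue), "mtx" (3x3 intrinsics, pixels), "camera_from_world" (4x4, takes a point from world to camera coordinates). Camera axes: x right, y down, z forward; pixel columns grow to the right and rows downward; lengths in m; the calibration is good to about 2 mm. A picture is of the moment at which its call begins. There is no depth.
- manip.job_done(): hands the job in; it is judged then, once.
The state is a dict: "time": time; "qpos": joint angles; "qd": joint speeds; "effort": joint torques, N m; "eef_pos": TCP position; "tool_rot": TCP orientation; "force": force on the tool from outside, world axes, zero at the start; "moment": the same for the moment, N m; "gripper_width": finger opening in m; "finger_force": force on a finger pad.
Only numpy, scipy, OpenCV 4.12 (cv2) and the standard library are available. Lean on these libraries where they do the work, as an engineer would, in place of code of your own. Each camera call takes 0.05 s, during which the arm holds its last target. There are 200 camera calls.

TASK

The control box on the bench has tripped. Take the yellow-handled screwdriver from its wooden stand, put its tip down into the long slot in the box's cover and slide it along the slot floor until it drops into the hidden hole, then push the reset plunger in that hole all the way down; it stays down by itself. Finally put the screwdriver back upright in the hole of its stand, fully down, and let go; leave the other things on the bench where they are.

Things in the scene. Friction and masses are not known exactly. Their poses are not given: they have to be found in the camera images.
- box: Grey control box fixed to the bench, 90 mm (its x) by 200 mm (its y) by 62 mm high; origin at the centre of its underside, z up. Its top has one slot, centred, running along the box's y: 80 x 13 mm with straight walls; the edges slope inward over the upper 6 mm (mouth 92 x 25 mm). Flat black slot floor 30 mm above the bench (32 mm below the cover).
- plunger (a joint): Reset plunger in the hidden hole in the slot floor; 0 m is up (tripped), 0.008 m fully down (reset). Its flat top starts 6 mm below the slot floor. Moves straight down at about 4 N to a hard stop and stays where left. The hole is 12 mm long and as wide as the slot; its centre lies anywhere within 28 mm of the slot's middle, different each time.
- slot_top (a point): Middle of the slot, level with the top of the cover (62 mm above the bench); its axes are the box's: x across the slot, y along it, z up.
- stand: Plain light wooden block fixed to the bench, 64 x 64 mm and 92 mm high; origin at the centre of its underside. In the centre of its top is one upright square hole, 13 x 13 mm, down to 6 mm above the bench, its mouth sloping inward from 21 mm over the upper 4 mm. The screwdriver's handle comes to rest on this mouth, tip about 14 mm above the bench, leaning up to 0.09 rad.
- stand_hole0 (a point): Centre of the mouth of the stand's hole, on the block's top, 92 mm above the bench.
- driver: Yellow-handled screwdriver, 162 mm, about 80 g, at first upright in the stand, tip down. Its y axis runs along the shaft from tip to handle end; the centre line lies 13 mm from the origin along the body's +z. Steel shank 7 mm thick with a flat tip at y = -81 mm; round handle, 26 mm at its thickest, from y = -6 mm to y = +79 mm.
- driver_tip (a point): Centre of the screwdriver's flat tip, on the shaft's centre line.
- driver_end (a point): Centre of the handle's end (the upper end), on the centre line, 160 mm from the tip. Grasp the handle from above, 20 to 40 mm below this point.
- tape_measure: Yellow tape measure lying on the bench, 66 x 72 x 34 mm; a bystander. Origin at the centre of its underside.
- glue_bottle: White bottle with a red pointed cap, 50 mm across and 140 mm high, standing; a bystander. Origin at the centre of its underside.
- elec_tape: Small black roll of tape, 53 mm across and 19 mm high; a bystander. Origin at the centre of its underside.
Not all that is in view belongs to the job. Leave any green look-alike of the driver alone. Leave any blue look-alike of the stand alone.

How it is judged:
By the outcome, as a careful person would: the job done as asked, in the order asked, and still so for the second after the job is handed in, with the robot touching nothing.
It also fails if it takes over 67 s, if anything falls off the work surface, if the arm or the gripper's body presses on something with over 40 N, if the wrist force passes 120 N, or if a joint passes its speed limit or range.

## Working session

There is one attempt and no reset: what is moved stays moved. The work goes in short steps, Python scripts to look and compute and a shell command to move; the robot and the scene stay as the last step left them, time stands still between calls to the robot, and variables do not carry over. Pictures are saved under pics/ and viewed, at most 13 in all, crops included, and the job is handed in when it is done.

```bash
mkdir -p pics; cat > h.py <<'E'
import numpy as np, cv2
from plant import manip
from scipy.spatial.transform import Rotation as R
def shot(n,f,crop=None,s=1):
    c=manip.camera(n); np.savez(f'pics/{f}.npz',**{k:c[k] for k in('pixels','mtx','camera_from_world')})
    save(f,f,crop,s)
def save(src,f,crop=None,s=1):
    p=np.load(f'pics/{src}.npz')['pixels']
    if crop: x0,y0,x1,y1=crop; p=p[y0:y1,x0:x1]
    cv2.imwrite(f'pics/{f}.png',cv2.resize(p[:,:,::-1],None,fx=s,fy=s,interpolation=cv2.INTER_CUBIC))
def ray(f,u,v):
    d=np.load(f'pics/{f}.npz');T=d['camera_from_world'];Rm=T[:3,:3];o=-Rm.T@T[:3,3]
    return o,Rm.T@np.linalg.inv(d['mtx'])@[u,v,1]
def atz(f,u,v,z):
    o,d=ray(f,u,v); return o+d*(z-o[2])/d[2]
def proj(f,P):
    d=np.load(f'pics/{f}.npz');p=d['mtx']@(d['camera_from_world']@np.r_[P,1])[:3];return p[:2]/p[2]
def tool(P,S=None):
    s=S or manip.observe();q=s['tool_rot'];r=R.from_quat([q[1],q[2],q[3],q[0]])
    return r.inv().apply(np.array(P)-s['eef_pos'])*100
E
python3 - <<'E'
from h import *
np.set_printoptions(precision=3,suppress=True)
shot('top','top0'); shot('scene','scene0')
s=manip.observe();print(s)
for n in('top0','scene0'):print(ray(n,320,200))
a=np.vstack([cv2.imread('pics/top0.png')]);
E
```

```text
{'time': 0.1, 'qpos': array([-1.176,  0.126, -0.041,  1.405,  0.   ,  1.571]), 'qd': array([ 0.   , -0.001,  0.004, -0.001,  0.001,  0.   ]), 'effort': array([  0.   , -43.691,  35.36 ,   0.014,  -0.   ,  -0.   ]), 'eef_pos': array([ 0.202, -0.484,  0.248]), 'tool_rot': array([-0.001,  0.981,  0.196, -0.   ]), 'force': array([ 0.086,  0.048, -0.168]), 'moment': array([-0.014, -0.012,  0.013]), 'finger_force': 0.0, 'gripper_width': 0.08562808217671244}
(array([ 0.305, -0.088,  1.57 ]), array([ 0.157,  0.029, -0.987]))
(array([0.173, 0.672, 0.664]), array([ 0.382, -0.753, -0.536]))
```

View pics/top0.png

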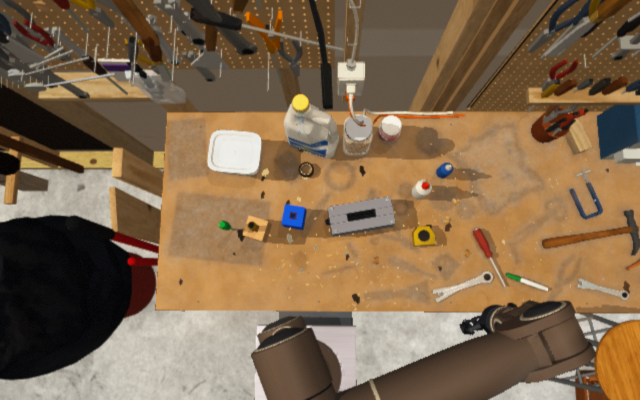

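View pics/scene0.png

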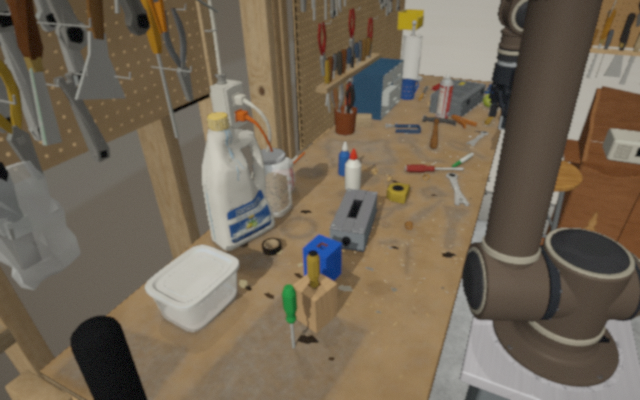

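Top view: the candidates for the driver are the yellow handle in the wooden stand (256,229) and the green one (224,225). For the stand they are the wooden block (256,229) and the blue block (293,216). The box slot is at about (361,215). By the description I choose the yellow handle and the wooden block, and check them in a close crop.

```bash
python3 - <<'E'
from h import *
save('top0','a',(205,190,405,250),4); save('scene0','b',(270,180,400,350),3)
a=cv2.imread('pics/a.png');b=cv2.imread('pics/b.png')[:,:]
b=cv2.resize(b,None,fx=.68,fy=.68)
c=np.zeros((a.shape[0]+b.shape[0],800,3),np.uint8);c[:a.shape[0],:]=a;c[a.shape[0]:,:b.shape[1]]=b
cv2.imwrite('pics/crop0.png',c);print(c.shape)
E
```

```text
(587, 800, 3)
```

View pics/crop0.png

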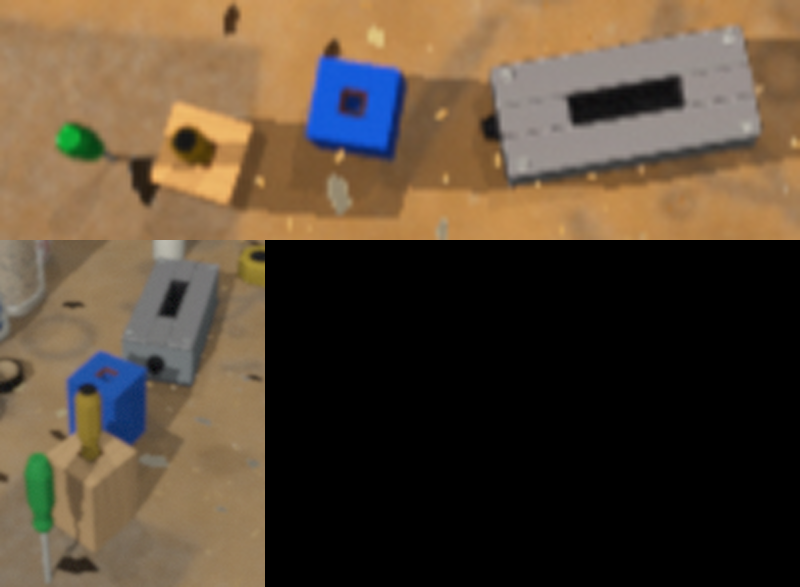

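The crop confirms the choice: the yellow handle, end at top px (251,224.5), is in the wooden stand with its top centre at (256,228). The green driver stands just to the left of it, and the box slot's centre is at (361.5,215).

```bash
python3 - <<'E'
from h import *
np.set_printoptions(precision=4,suppress=True)
f=lambda x,y,z:atz('top0',205+(x-1.5)/4,190+(y-1.5)/4,z)
st=[f(x,y,.092) for x,y in((178,102),(253,122),(233,204),(152,184))]
print('stand',np.mean(st,0),[np.linalg.norm(st[i]-st[i-1]) for i in range(4)],np.degrees([np.arctan2(*(st[i]-st[i-1])[1::-1]) for i in range(4)]))
print('end',f(184,138,.174))
bx=[f(x,y,.062) for x,y in((491,68),(740,27),(760,132),(512,182))]
print('box',np.mean(bx,0),[np.linalg.norm(bx[i]-bx[i-1]) for i in range(4)],np.degrees([np.arctan2(*(bx[i]-bx[i-1])[1::-1]) for i in range(4)]))
print('slot',f(626,100,.062),'slotfar',f(569,109,.06),f(684,91,.06))
print('green top',f(75,140,.16),'bottom',f(110,155,0.0))
e=f(184,138,.174)
print('scene end',proj('scene0',e),'stand',proj('scene0',np.mean(st,0)), 'tip?',proj('scene0',f(184,138,.0)))
print(tool(e))
# green: scene tip pixel (293,347)
print('green tip scene z0',atz('scene0',293,347,0.0))
E
```

```text
stand [0.4531 0.1554 0.092 ] [np.float64(0.06689895576539971), np.float64(0.06132963416253513), np.float64(0.065554236546929), np.float64(0.06545690473188376)] [ -15.9863 -104.7771  167.5842   76.4357]
end [0.4559 0.157  0.174 ]
box [ 0.4974 -0.1749  0.062 ] [np.float64(0.09255210193395685), np.float64(0.20146735325410942), np.float64(0.08539875133867028), np.float64(0.2001387285860282)] [  10.4926  -80.4843 -170.4025  101.5602]
slot [ 0.499  -0.1751  0.062 ] slotfar [ 0.492  -0.1299  0.06  ] [ 0.5066 -0.2213  0.06  ]
green top [0.4557 0.2411 0.16  ] bottom [0.4603 0.2487 0.    ]
scene end [311.292  252.5536] stand [314.1996 284.0426] tip? [299.326  323.1398]
[ 48.12   -49.4149   7.4312]
green tip scene z0 [0.4576 0.2445 0.    ]
```

```bash
A='[[2.8,-2.9,0],[0,0,0],0.7]'; python3 -m inch '[[[2.8,-2.9,0],[0,0,0],0.7],[[2.8,-2.9,0],[0,0,0],0.7],[[2.8,-2.9,0],[0,0,0],0.7],[[2.8,-2.9,0],[0,0,0],0.7],[[2.8,-2.9,0],[0,0,0],0.7],[[2.8,-2.9,0],[0,0,0],0.7],[[2.8,-2.9,0],[0,0,0],0.7],[[2.8,-2.9,0],[0,0,0],0.7]]' 60
python3 -m inch '[[[2.8,-2.9,0],[0,0,0],0.7],[[2.8,-2.9,0],[0,0,0],0.7],[[2.8,-2.9,0],[0,0,0],0.7],[[2.8,-2.9,0],[0,0,0],0.7],[[2.8,-2.9,0],[0,0,0],0.7],[[2.8,-2.9,0],[0,0,0],0.7],[[0,0,0],[0,0,-7],0.7],[[0,0,0],[0,0,-7],0.7]]'
python3 -m inch '[[[0,0,0],[0,0,-7],0.7],[[0,0,0],[0,0,-7],0.7],[[0,0,0],[0,0,-7],0.7],[[0,0,0],[0,0,-7],0.7],[[0,0,0],[0,0,-7],0.7],[[0,0,0],[0,0,-7],0.7],[[0,0,0],[0,0,-7],0.7],[[0,0,0],[0,0,-7],0.7]]'
python3 - <<'E'
from h import *
shot('wrist','w1',None,1.2)
s=manip.observe();print(tool([.456,.157,.142]),s['tool_rot'])
E
```

```text
time: 0.77
eef_pos: [0.3193, -0.1824, 0.2482]
tool_rot: [-0.0, 0.981, 0.196, 0.0]
force: [1.4, -0.5, 0.9]
gripper_width: 0.0597
finger_force: 0.0
time: 1.43
eef_pos: [0.4078, 0.0434, 0.2476]
tool_rot: [-0.0, 0.948, 0.319, -0.001]
force: [0.0, -0.9, 0.0]
gripper_width: 0.0597
finger_force: 0.0
time: 2.1
eef_pos: [0.4074, 0.0409, 0.248]
tool_rot: [-0.0, 0.689, 0.725, -0.0]
force: [-0.7, -0.5, -0.9]
gripper_width: 0.0594
finger_force: 0.0
[11.31231378  5.5238747  10.59033217] [-2.40883039e-04  6.86623124e-01  7.27013444e-01 -2.82557006e-04]
```

View pics/w1.png

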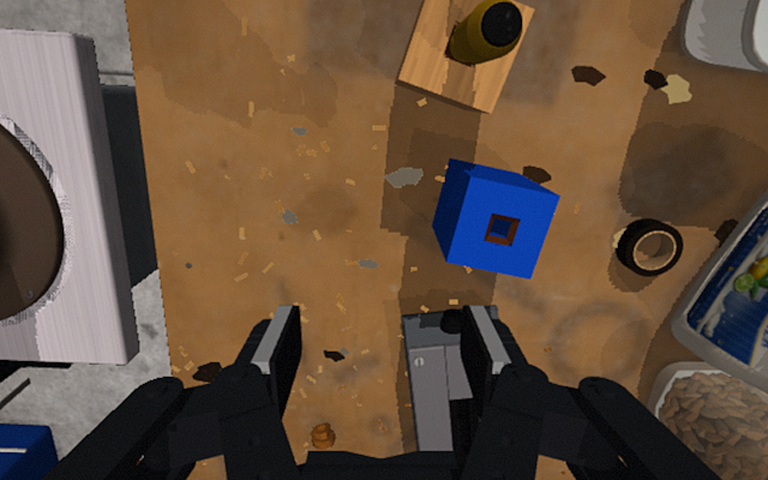

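The wrist view shows the handle end at (502,25), the stand's near edge from (400,80) to (488,113), and its right corner at (534,8).

```bash
python3 - <<'E'
from h import *
np.set_printoptions(precision=4,suppress=True)
g=lambda u,v,z:atz('w1',u/1.2,v/1.2,z)
e=g(502,25,.174);print('end',e,'neck',g(462,58,.096))
c=[g(400,80,.092),g(488,113,.092),g(534,8,.092)];print(c,'centre',(c[0]+c[2])/2)
print(tool(e),tool([.455,.157,.142]))
E
```

```text
end [0.4538 0.1544 0.174 ] neck [0.4517 0.1477 0.096 ]
[array([0.4147, 0.1333, 0.092 ]), array([0.4729, 0.1163, 0.092 ]), array([0.4925, 0.178 , 0.092 ])] centre [0.4536 0.1556 0.092 ]
[11.0657  5.2886  7.3905] [11.318   5.424  10.5904]
```

```bash
python3 -m inch '[[[3.73,1.78,0],[0,0,0],0.7],[[3.73,1.78,0],[0,0,0],0.7],[[3.73,1.78,0],[0,0,0],0.7],[[0,0,0],[0,0,0],0.7],[[0,0,2.6],[0,0,0],0.7],[[0,0,2.6],[0,0,0],0.7],[[0,0,2.6],[0,0,0],0.7],[[0,0,2.7],[0,0,0],0.7]]'
python3 -m inch '[[[0,0,0],[0,0,0],0.7],[[0,0,0],[0,0,0],0.0],[[0,0,0],[0,0,0],0.0],[[0,0,0],[0,0,0],0.0],[[0,0,0],[0,0,0],0.0],[[0,0,0],[0,0,0],0.0],[[0,0,0],[0,0,0],0.0],[[0,0,0],[0,0,0],0.0]]' 60
```

```text
time: 2.82
eef_pos: [0.4557, 0.1553, 0.1421]
tool_rot: [0.0, 0.692, 0.722, 0.0]
force: [-0.6, -0.7, -0.1]
gripper_width: 0.0597
finger_force: 0.0
time: 3.48
eef_pos: [0.4557, 0.1555, 0.1453]
tool_rot: [-0.0, 0.691, 0.723, 0.001]
force: [-3.9, 0.3, 6.6]
gripper_width: 0.024
finger_force: 58.8
```

```bash
python3 -m inch '[[[0,0,-1.5],[0,0,0],0],[[0,0,-2],[0,0,0],0],[[0,0,-2],[0,0,0],0],[[0,0,-2],[0,0,0],0],[[0,0,-2],[0,0,0],0],[[0,0,-2],[0,0,0],0],[[0,0,0],[0,0,0],0],[[0,0,0],[0,0,0],0]]'
python3 - <<'E'
from h import *
shot('scene','s2');save('s2','s2c',(230,140,390,260),4)
shot('top','t2');save('t2','t2c',(190,180,310,260),4)
shot('wrist','w2',None,1)
a=cv2.imread('pics/s2c.png');b=cv2.imread('pics/w2.png')[100:]
o=np.zeros((600,800,3),np.uint8);o[:480,:640]=a;
cv2.imwrite('pics/m2.png',o[:480,:640])
E
```

```text
time: 4.15
eef_pos: [0.4569, 0.1554, 0.2604]
tool_rot: [0.001, 0.691, 0.723, 0.002]
force: [0.2, -1.0, -1.6]
gripper_width: 0.0241
finger_force: 58.8
```

View pics/m2.png

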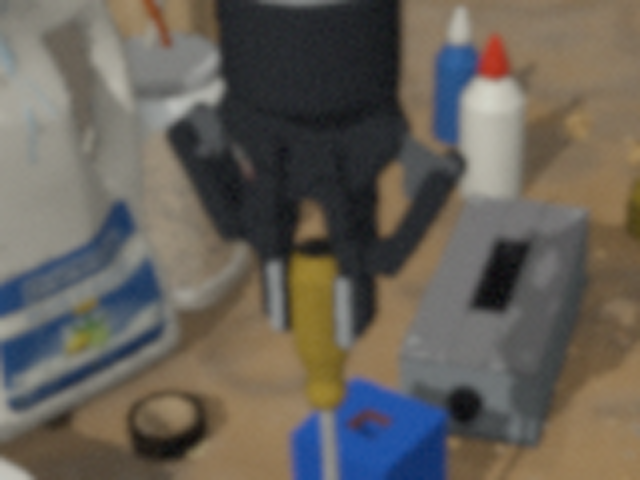

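The driver is held: handle end at crop (315,243), neck at (325,405), shank at (330,475). I'll use the wrist view for the tip.

```bash
python3 - <<'E'
from h import *
np.set_printoptions(precision=4,suppress=True)
s=manip.observe();p=s['eef_pos']
for dz in(.03,0,-.06,-.13):
  P=p+[0,0,dz];print(dz,proj('s2',P)*1,proj('w2',P))
a=cv2.imread('pics/w2.png')
save('s2','c1',(270,180,370,300),4);b=cv2.imread('pics/c1.png')
q=cv2.resize(a[200:400,220:420],None,fx=2,fy=2)
o=np.zeros((480,800,3),np.uint8);o[:480,:400]=b;o[:400,400:]=q
cv2.imwrite('pics/m3.png',o)
E
```

```text
0.03 [309.8279 201.6503] [316.4787 336.0231]
0 [310.4042 215.7653] [316.5531 286.2171]
-0.06 [311.4823 242.1738] [316.6391 228.6735]
-0.13 [312.6284 270.2491] [316.6933 192.3666]
```

View pics/m3.png

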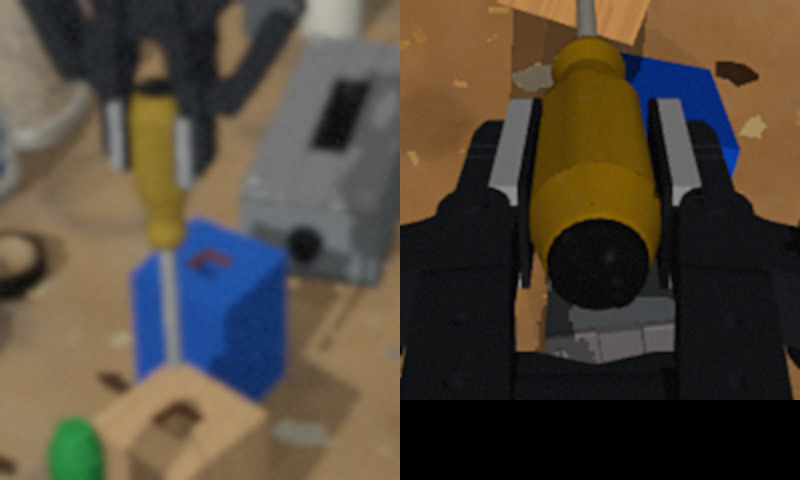

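The scene half puts the tip at crop (177,365), which is px (314.2,271.2). In the wrist half the handle end is at (598,263) and the shank leaves the top of the crop at (587,0). I need the tip itself in the wrist view.

```bash
python3 - <<'E'
from h import *
save('w2','m4',(270,100,370,240),4)
E
```

```text
(no output)
```

View pics/m4.png

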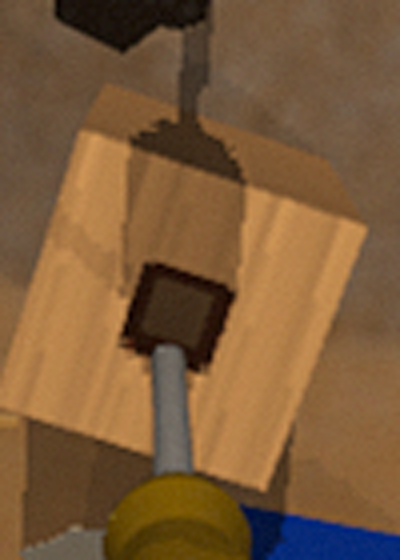

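The wrist crop shows the tip at (169,350), px (312.2,187.5), and the stand's hole mouth centred at (180,315), px (315,178.7).

```bash
cat >> h.py <<'E'
def tri(f1,p1,f2,p2):
    A=[];b=[]
    for f,p in((f1,p1),(f2,p2)):
        o,d=ray(f,*p);d=d/np.linalg.norm(d);M=np.eye(3)-np.outer(d,d);A.append(M);b.append(M@o)
    return np.linalg.lstsq(np.vstack(A),np.hstack(b),rcond=None)[0]
E
python3 - <<'E'
from h import *
np.set_printoptions(precision=4,suppress=True)
tip=tri('w2',(312.2,187.4),'s2',(314.2,271.2));print('tip',tip)
end=tri('w2',(319,331),'s2',(308.7,201.5));print('end',end)
print('eef',manip.observe()['eef_pos'],'tip tool cm',tool(tip),'end tool',tool(end))
c=[atz('w2',270+x/4,100+y/4,.092) for x,y in((82,128),(367,228),(268,490),(2,405))]
print('stand',np.mean(c,0),[np.linalg.norm(c[i]-c[i-1]) for i in range(4)],'hole',atz('w2',315,178.7,.092))
y=np.radians(9.6);s=manip.observe();q=s['tool_rot'];r=R.from_quat([q[1],q[2],q[3],q[0]]).as_matrix();print(np.degrees(np.arctan2(r[1],r[0])))
print('slot',tool([.498,-.175,.062]))
E
```

```text
tip [0.4512 0.1588 0.1296]
end [0.4562 0.1585 0.2897]
eef [0.4556 0.155  0.2577] tip tool cm [ 0.4006 -0.4121 12.8052] end tool [ 0.3416  0.0676 -3.2002]
stand [0.4541 0.1555 0.092 ] [np.float64(0.06388318098615135), np.float64(0.06373315043327356), np.float64(0.06340655269555294), np.float64(0.0627478552645378)] hole [0.4541 0.1561 0.092 ]
[  92.6072    2.6072 -158.2242]
slot [-33.1579   2.7449  19.5725]
```

```bash
python3 -m inch '[[[0,0,0],[0,0,-7],0],[[0,0,0],[-1.7,0,0],0],[[-3.8,-0.16,0],[0,0,0],0],[[-3.8,-0.16,0],[0,0,0],0],[[-3.8,-0.16,0],[0,0,0],0],[[-3.8,-0.16,0],[0,0,0],0],[[-3.8,-0.16,0],[0,0,0],0],[[-3.8,-0.16,0],[0,0,0],0]]'
python3 -m inch '[[[-3.8,-0.16,0],[0,0,0],0],[[-3.7,-0.16,0],[0,0,0],0],[[0,0,1.5],[0,0,0],0],[[0,0,1.5],[0,0,0],0],[[0,0,1],[0,0,0],0],[[0,0,0],[0,0,0],0],[[0,0,0],[0,0,0],0]]'
python3 - <<'E'
from h import *
shot('wrist','w5');shot('scene','s5');print(manip.observe()['eef_pos'])
save('w5','w5c',(240,40,400,260),2.7);save('s5','s5c',(290,150,390,290),4)
a=cv2.imread('pics/w5c.png');b=cv2.imread('pics/s5c.png');print(a.shape,b.shape)
o=np.zeros((600,800,3),np.uint8);o[:594,:400]=a[:,:400];o[:560,400:]=b;cv2.imwrite('pics/m5.png',o)
E
```

```text
time: 4.97
eef_pos: [0.4839, -0.0729, 0.2571]
tool_rot: [0.009, 0.645, 0.764, 0.011]
force: [0.4, 1.0, -0.7]
gripper_width: 0.024
finger_force: 58.8
time: 5.55
eef_pos: [0.4944, -0.145, 0.2171]
tool_rot: [0.009, 0.645, 0.764, 0.011]
force: [0.8, -0.6, -0.7]
gripper_width: 0.0241
finger_force: 58.8
[ 0.49524788 -0.14506393  0.21853026]
(594, 432, 3) (560, 400, 3)
```

View pics/m5.png

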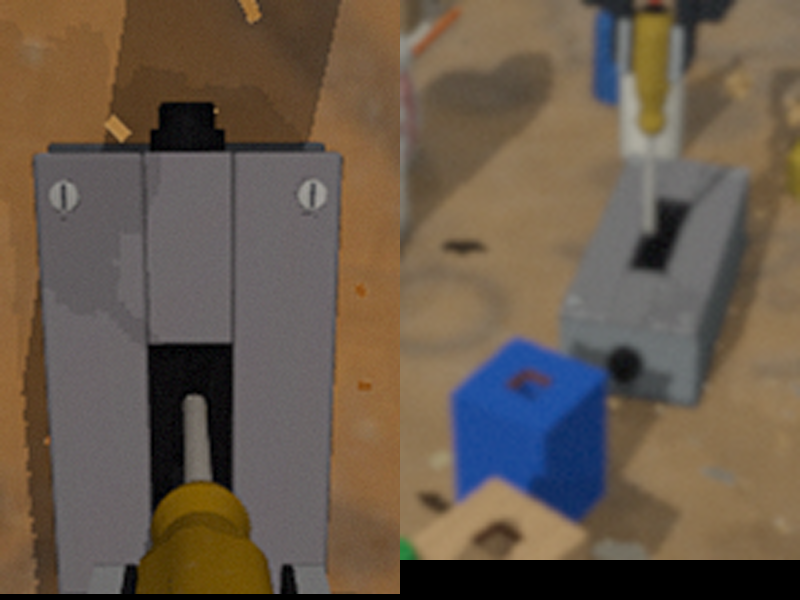

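The wrist half shows the mouth's near end edge from (149,345) to (232,345), the cover's corners at (36,155) and (341,155), and the tip at (195,396). In the scene half the tip is at (650,232).

```bash
python3 - <<'E'
from h import *
np.set_printoptions(precision=4,suppress=True)
g=lambda x,y,z:atz('w5',240+x/2.7,40+y/2.7,z)
tip=tri('w5',(240+195/2.7,40+396/2.7),'s5',(352.5,208));print('tip',tip)
L,Rr=g(149,345,.062),g(232,345,.062);cl,cr=g(36,155,.062),g(341,155,.062)
print(L,Rr,np.linalg.norm(L-Rr),cl,cr,np.linalg.norm(cl-cr))
d=cr-cl;a=np.arctan2(d[1],d[0]);print('yaw',np.degrees(a))
by=np.array([-np.sin(a),np.cos(a),0])
m1=(L+Rr)/2-by*.046;m2=(cl+cr)/2-by*.1;print('slotmid',m1,m2)
m=np.array([*(m1+m2)[:2]/2,.062]);ex=np.array([np.cos(a),np.sin(a),0])
print('tip in slot frame mm',(tip-m)@ex*1e3,(tip-m)@by*1e3,'h',tip[2])
print('end mouth vs tip along wrist only', (g(195,396,.089)-m)@by*1e3,(g(195,396,.089)-m)@ex*1e3)
s=manip.observe();q=s['tool_rot'];r=R.from_quat([q[1],q[2],q[3],q[0]]).as_matrix();print(np.degrees(np.arctan2(r[1],r[0])),tool(tip))
E
```

```text
tip [ 0.4926 -0.1414  0.0849]
[ 0.4785 -0.1338  0.062 ] [ 0.5036 -0.1297  0.062 ] 0.0254127211390326 [ 0.4384 -0.0839  0.062 ] [ 0.5248 -0.0693  0.062 ] 0.08768515721224121
yaw 9.5962569756856
slotmid [ 0.4987 -0.1771  0.062 ] [ 0.4983 -0.1752  0.062 ]
tip in slot frame mm -0.03332442648760082 35.223015270240154 h 0.08487035340634591
end mouth vs tip along wrist only 36.742540712004406 1.001538524988907
[99.6745  9.675   9.152 ] [ 0.4065 -0.6037 13.3537]
```

```bash
python3 -m inch '[[[-0.15,-0.05,1.5],[0,0,0],0],[[0,-0.05,1.5],[0,0,0],0],[[0,-0.03,1.0],[0,0,0],0],[[0,-0.03,0.9],[0,0,0],0],[[0,0,0],[0,0,0],0],[[0,0,0],[0,0,0],0]]'
python3 -m inch '[[[0,-0.01,0.3],[0,0,0],0],[[0,0,0],[0,0,0],0],[[0,0,0],[0,0,0],0]]'
python3 -m inch '[[[0,-0.01,0.2],[0,0,0],0],[[0,0,0],[0,0,0],0],[[0,0,0],[0,0,0],0]]'
```

```text
time: 6.15
eef_pos: [0.4951, -0.1468, 0.169]
tool_rot: [0.009, 0.645, 0.764, 0.011]
force: [0.8, 0.6, -0.5]
gripper_width: 0.0243
finger_force: 58.9
time: 6.4
eef_pos: [0.4954, -0.1471, 0.1664]
tool_rot: [0.01, 0.645, 0.764, 0.011]
force: [-0.0, 0.3, -1.2]
gripper_width: 0.0241
finger_force: 58.9
time: 6.65
eef_pos: [0.495, -0.1471, 0.1639]
tool_rot: [0.01, 0.645, 0.764, 0.011]
force: [-0.3, 0.5, -1.3]
gripper_width: 0.0242
finger_force: 58.9
```

```bash
python3 -m inch '[[[0,0,0.2],[0,0,0],0],[[0,0,0],[0,0,0],0],[[0,0,0],[0,0,0],0]]'
python3 -m inch '[[[0,0,0.15],[0,0,0],0],[[0,0,0],[0,0,0],0],[[0,0,0],[0,0,0],0]]'
python3 -m inch '[[[0,0,0.1],[0,0,0],0],[[0,0,0],[0,0,0],0],[[0,0,0],[0,0,0],0]]'
```

```text
time: 6.9
eef_pos: [0.4955, -0.1472, 0.163]
tool_rot: [0.01, 0.645, 0.764, 0.012]
force: [-1.8, -0.3, 6.2]
gripper_width: 0.0241
finger_force: 60.3
time: 7.15
eef_pos: [0.4959, -0.1474, 0.1629]
tool_rot: [0.011, 0.645, 0.764, 0.012]
force: [-2.6, 0.8, 13.9]
gripper_width: 0.024
finger_force: 62.1
time: 7.4
eef_pos: [0.4961, -0.1475, 0.1628]
tool_rot: [0.012, 0.645, 0.764, 0.012]
force: [-4.6, 0.2, 18.3]
gripper_width: 0.0242
finger_force: 63.4
```

```bash
python3 -m inch '[[[0,0,-0.2],[0,0,0],0],[[0,0,0],[0,0,0],0]]' | grep -E "eef|force: \["
python3 -m inch '[[[-0.3,0,0],[0,0,0],0],[[0,0,0],[0,0,0],0]]' | grep -E "eef|force: \["
python3 -m inch '[[[-0.3,0,0],[0,0,0],0],[[0,0,0],[0,0,0],0]]' | grep -E "eef|force: \["
```

```text
eef_pos: [0.4957, -0.1473, 0.1629]
force: [-1.9, 0.4, 9.8]
eef_pos: [0.4962, -0.1498, 0.1629]
force: [-3.0, 2.7, 11.1]
eef_pos: [0.4965, -0.1526, 0.1628]
force: [-2.9, 2.8, 11.9]
```

```bash
python3 -m inch '[[[-0.3,0,-0.05],[0,0,0],0],[[0,0,0],[0,0,0],0]]' | grep -E "eef|force: \["
python3 -m inch '[[[-0.3,0,0],[0,0,0],0],[[0,0,0],[0,0,0],0]]' | grep -E "eef|force: \["
python3 -m inch '[[[-0.3,0,0],[0,0,0],0],[[0,0,0],[0,0,0],0]]' | grep -E "eef|force: \["
```

```text
eef_pos: [0.4969, -0.1553, 0.1628]
force: [-2.6, 2.6, 8.8]
eef_pos: [0.4972, -0.1583, 0.1626]
force: [-2.5, 2.7, 8.9]
eef_pos: [0.4975, -0.1611, 0.1624]
force: [-2.2, 2.7, 7.2]
```

```bash
python3 -m inch '[[[-0.3,0,0],[0,0,0],0],[[0,0,0],[0,0,0],0]]' | grep -E "eef|force: \["
python3 -m inch '[[[-0.3,0,0],[0,0,0],0],[[0,0,0],[0,0,0],0]]' | grep -E "eef|force: \["
python3 -m inch '[[[-0.3,0,0],[0,0,0],0],[[0,0,0],[0,0,0],0]]' | grep -E "eef|force: \["
```

```text
eef_pos: [0.4979, -0.1641, 0.1622]
force: [-2.2, 3.2, 6.8]
eef_pos: [0.4984, -0.1673, 0.1619]
force: [-2.0, 2.4, 5.5]
eef_pos: [0.499, -0.1707, 0.1618]
force: [-2.7, 3.4, 4.8]
```

```bash
cat >> h.py <<'E'
def axis(f,box):
    p=np.load(f'pics/{f}.npz')['pixels'];h=cv2.cvtColor(p,cv2.COLOR_RGB2HSV)
    m=cv2.inRange(h,(20,140,60),(32,255,255));k=np.zeros_like(m);x0,y0,x1,y1=box;k[y0:y1,x0:x1]=m[y0:y1,x0:x1]
    n,l,st,c=cv2.connectedComponentsWithStats(k);i=1+np.argmax(st[1:,4]);y,x=np.nonzero(l==i)
    vx,vy,cx,cy=cv2.fitLine(np.c_[x,y].astype(np.float32),cv2.DIST_HUBER,0,.01,.01).ravel()
    return st[i],c[i].round(1),np.degrees(np.arctan2(vx,vy)).round(2)
E
python3 - <<'E'
from h import *
shot('scene','s6');shot('wrist','w6')
for a,b in(('s5','s6'),):
  for f in(a,b):print(f,axis(f,(300,100,420,260)))
for f in('w2','w5','w6'):print(f,axis(f,(240,180,400,380)))
print(manip.observe()['eef_pos'],proj('s6',manip.observe()['eef_pos']),proj('s5',[.4952,-.145,.2185]))
E
```

```text
s5 (array([386, 182,  24,  22, 354], dtype=int32), array([397.6, 192.3]), np.float32(108.4))
s6 (array([386, 183,  24,  20, 341], dtype=int32), array([397.7, 192.5]), np.float32(112.17))
w2 (array([ 285,  218,   65,  118, 4849], dtype=int32), array([315.5, 274.5]), np.float32(1.26))
w5 (array([ 285,  218,   65,  119, 4849], dtype=int32), array([315.5, 274.5]), np.float32(0.0))
w6 (array([ 285,  205,   65,  133, 5875], dtype=int32), array([316. , 271.8]), np.float32(0.36))
[ 0.49896076 -0.17062177  0.16174453] [354.7503105  176.90230171] [352.85490236 161.58811986]
```

```bash
python3 - <<'E'
from h import *
s=manip.observe();q=s['tool_rot'];r=R.from_quat([q[1],q[2],q[3],q[0]]);p=s['eef_pos']
dn=np.array([0,-.03,1])
for L in(.05,.055):
  for t in(0,.05,.08,.1,.12,.15):
    d=R.from_rotvec([0,t,0]).apply(dn);P=p+r.apply(np.array([.004,0,-.002])+d*L);print(L,t,proj('w6',P).round(1))
E
python3 -m inch '[[[0,0,-0.3],[0,0,0],0],[[0,0,-0.2],[0,0,0],0],[[0,0,0],[0,0,0],0]]' 120
```

```text
0.05 0 [314.4 230.9]
0.05 0.05 [314.4 226.7]
0.05 0.08 [314.4 224.3]
0.05 0.1 [314.4 222.6]
0.05 0.12 [314.4 221. ]
0.05 0.15 [314.4 218.5]
0.055 0 [314.2 227.3]
0.055 0.05 [314.2 222.8]
0.055 0.08 [314.2 220.1]
0.055 0.1 [314.2 218.3]
0.055 0.12 [314.2 216.5]
0.055 0.15 [314.1 213.9]
time: 9.25
eef_pos: [0.499, -0.1713, 0.167]
tool_rot: [0.01, 0.645, 0.764, 0.011]
force: [-1.1, -0.3, 0.8]
gripper_width: 0.0234
finger_force: 117.7
```

```bash
python3 -m inch '[[[0,0,0],[0,-4,0],0],[[0,0,0],[0,-4,0],0],[[1.0,0,-0.14],[0,0,0],0],[[1.0,0,-0.14],[0,0,0],0],[[0,0,0],[0,0,0],0]]'
python3 - <<'E'
from h import *
shot('scene','s7');shot('wrist','w7');print(axis('w7',(240,180,400,380)))
s=manip.observe();q=s['tool_rot'];r=R.from_quat([q[1],q[2],q[3],q[0]]).as_matrix();print(s['eef_pos'],r.round(3))
o=(s['eef_pos']-[.4983,-.1755,0]);a=np.radians(9.6);print('slot xy mm',1e3*(o@[np.cos(a),np.sin(a),0]),1e3*(o@[-np.sin(a),np.cos(a),0]))
save('s7','s7c',(320,150,400,230),5);save('w7','w7c',(270,100,370,240),4)
a=cv2.imread('pics/w7c.png');b=cv2.imread('pics/s7c.png')
c=np.zeros((560,800,3),np.uint8);c[:,:400]=a;c[:400,400:]=b;cv2.imwrite('pics/m7.png',c)
E
```

```text
time: 9.67
eef_pos: [0.4952, -0.149, 0.1669]
tool_rot: [0.062, 0.644, 0.762, -0.033]
force: [-1.6, 1.3, -0.5]
gripper_width: 0.0232
finger_force: 117.7
(array([ 286,  207,   63,  132, 5563], dtype=int32), array([315.9, 271.2]), np.float32(179.96))
[ 0.49546011 -0.1501874   0.166848  ] [[-0.163  0.985  0.052]
 [ 0.977  0.168 -0.131]
 [-0.138  0.029 -0.99 ]]
slot xy mm 1.421228911819004 25.4317328816294
```

View pics/m7.png

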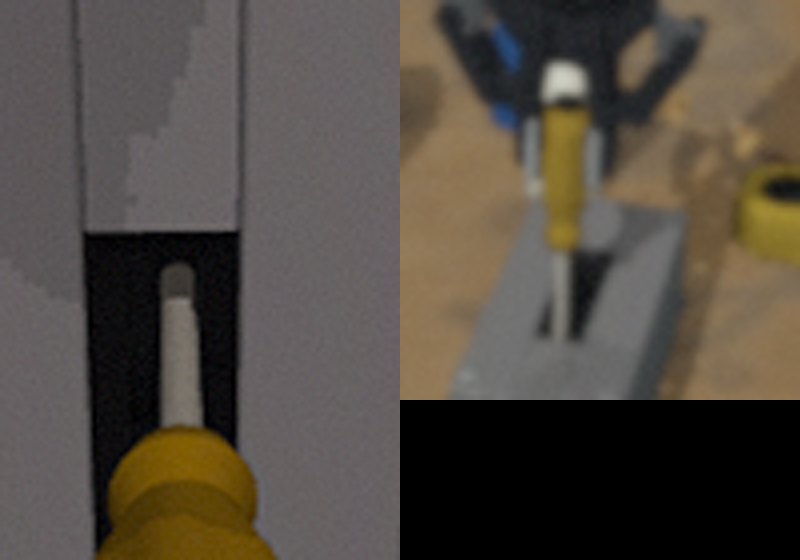

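The wrist half shows the tip at (178,265) inside the slot and the mouth's end edge from (85,233) to (239,233). In the scene half the driver looks upright.

```bash
python3 - <<'E'
from h import *
np.set_printoptions(precision=4,suppress=True)
g=lambda x,y,z:atz('w7',270+x/4,100+y/4,z)
m=(g(85,233,.062)+g(239,233,.062))/2;a=np.radians(9.6);ex=np.array([np.cos(a),np.sin(a),0]);by=np.array([-np.sin(a),np.cos(a),0])
s=manip.observe()
for z in(.033,.036,.04):
  t=g(178,265,z);print(z,'along',46+1e3*(t-m)@by,'across',1e3*(t-m)@ex,'lean from tcp along',1e3*(t-s['eef_pos'])@by,'across',1e3*(t-s['eef_pos'])@ex)
print(m-.046*by)
E
```

```text
0.033 along 29.093382269281864 across 3.272783332671872 lean from tcp along 2.280623027222514 across 1.898957120843775
0.036 along 30.254287059993644 across 3.205478363395216 lean from tcp along 3.441527817934292 across 1.8316521515671191
0.04 along 31.802160114276024 across 3.1157384043596767 lean from tcp along 4.989400872216673 across 1.7419121925315795
[ 0.4986 -0.1769  0.062 ]
```

```bash
python3 -m inch '[[[0,-0.3,0],[0,0,0],0],[[0.04,-0.01,0.3],[0,0,0],0],[[0,0,0],[0,0,0],0],[[0,0,0],[0,0,0],0]]' | grep -E "eef|force: \["
python3 -m inch '[[[0.015,0,0.1],[0,0,0],0],[[0,0,0],[0,0,0],0],[[0,0,0],[0,0,0],0]]' | grep -E "eef|force: \["
python3 -m inch '[[[0.015,0,0.1],[0,0,0],0],[[0,0,0],[0,0,0],0],[[0,0,0],[0,0,0],0]]' | grep -E "eef|force: \["
```

```text
eef_pos: [0.4928, -0.1517, 0.1636]
force: [0.1, -0.3, -0.9]
eef_pos: [0.493, -0.1516, 0.1633]
force: [-0.2, -0.8, 3.2]
eef_pos: [0.4932, -0.1516, 0.1632]
force: [-3.1, 0.8, 8.6]
```

```bash
python3 -m inch '[[[-0.01,0,-0.07],[0,0,0],0],[[0,0,0],[0,0,0],0]]' | grep -E "eef|force: \["
python3 -m inch '[[[-0.297,0,0.042],[0,0,0],0],[[0,0,0],[0,0,0],0]]' | grep -E "eef|force: \["
python3 -m inch '[[[-0.297,0,0.042],[0,0,0],0],[[0,0,0],[0,0,0],0]]' | grep -E "eef|force: \["
python3 -m inch '[[[-0.297,0,0.042],[0,0,0],0],[[0,0,0],[0,0,0],0]]' | grep -E "eef|force: \["
```

```text
eef_pos: [0.493, -0.1515, 0.1632]
force: [-1.5, 0.0, 5.8]
eef_pos: [0.4934, -0.1537, 0.1632]
force: [-2.0, 3.6, 8.4]
eef_pos: [0.4939, -0.156, 0.1632]
force: [-3.8, 5.6, 9.3]
eef_pos: [0.4947, -0.159, 0.1632]
force: [-1.0, 5.2, 8.8]
```

```bash
python3 -m inch '[[[-0.3,0,0.0],[0,0,0],0],[[0,0,0],[0,0,0],0]]' | grep -E "eef|force: \["
python3 -m inch '[[[-0.297,0,0.042],[0,0,0],0],[[0,0,0],[0,0,0],0]]' | grep -E "eef|force: \["
python3 -m inch '[[[-0.297,0,0.042],[0,0,0],0],[[0,0,0],[0,0,0],0]]' | grep -E "eef|force: \["
```

```text
eef_pos: [0.4952, -0.1629, 0.1633]
force: [0.1, 2.2, 5.4]
eef_pos: [0.4957, -0.1656, 0.1632]
force: [-0.6, 3.3, 6.2]
eef_pos: [0.4961, -0.1685, 0.1632]
force: [-0.7, 3.3, 6.2]
```

```bash
python3 -m inch '[[[-0.297,0,0.042],[0,0,0],0],[[0,0,0],[0,0,0],0]]' | grep -E "eef|force: \["
python3 -m inch '[[[-0.297,0,0.042],[0,0,0],0],[[0,0,0],[0,0,0],0]]' | grep -E "eef|force: \["
python3 -m inch '[[[-0.297,0,0.042],[0,0,0],0],[[0,0,0],[0,0,0],0]]' | grep -E "eef|force: \["
```

```text
eef_pos: [0.4966, -0.1716, 0.1631]
force: [-0.6, 3.3, 4.1]
eef_pos: [0.4966, -0.1753, 0.1625]
force: [-0.1, -0.1, -0.8]
eef_pos: [0.497, -0.1783, 0.1623]
force: [-0.6, 0.3, -0.3]
```

The contact force fell to zero, so the tip is over the hole. Lower it.

```bash
python3 -m inch '[[[0.03,-0.01,0.2],[0,0,0],0],[[0,0,0],[0,0,0],0],[[0,0,0],[0,0,0],0]]' | grep -E "eef|force: \["
python3 -m inch '[[[0.03,-0.01,0.2],[0,0,0],0],[[0,0,0],[0,0,0],0],[[0,0,0],[0,0,0],0]]' | grep -E "eef|force: \["
```

```text
eef_pos: [0.4969, -0.1779, 0.1604]
force: [-0.2, 1.1, -0.4]
eef_pos: [0.497, -0.1778, 0.1586]
force: [0.0, -0.3, -0.2]
```

```bash
python3 -m inch '[[[0.03,-0.01,0.2],[0,0,0],0],[[0,0,0],[0,0,0],0],[[0,0,0],[0,0,0],0]]' | grep -E "eef|force: \["
python3 -m inch '[[[0.03,-0.01,0.2],[0,0,0],0],[[0.03,-0.01,0.2],[0,0,0],0],[[0,0,0],[0,0,0],0]]' | grep -E "eef|force: \["
python3 -m inch '[[[0.03,-0.01,0.2],[0,0,0],0],[[0.03,-0.01,0.2],[0,0,0],0],[[0,0,0],[0,0,0],0]]' | grep -E "eef|force: \["
```

```text
eef_pos: [0.4972, -0.1779, 0.1569]
force: [0.5, -0.3, -0.8]
eef_pos: [0.4972, -0.1779, 0.1527]
force: [-0.0, -0.6, 1.6]
eef_pos: [0.4973, -0.178, 0.1492]
force: [-0.1, 0.9, 5.7]
```

```bash
python3 -m inch '[[[0.02,0,0.15],[0,0,0],0],[[0,0,0],[0,0,0],0],[[0,0,0],[0,0,0],0]]' | grep -E "eef|force: \["
python3 -m inch '[[[0.02,0,0.15],[0,0,0],0],[[0,0,0],[0,0,0],0],[[0,0,0],[0,0,0],0]]' | grep -E "eef|force: \["
python3 -m inch '[[[0.02,0,0.15],[0,0,0],0],[[0,0,0],[0,0,0],0],[[0,0,0],[0,0,0],0]]' | grep -E "eef|force: \["
```

```text
eef_pos: [0.4976, -0.1782, 0.149]
force: [-2.8, -0.0, 13.4]
eef_pos: [0.4978, -0.1784, 0.1488]
force: [-5.8, 0.9, 20.9]
eef_pos: [0.4981, -0.1787, 0.1486]
force: [-8.4, 1.8, 28.9]
```

```bash
python3 -m inch '[[[-0.2,0.04,-1.5],[0,0,0],0],[[-0.32,0.07,-2.28],[0,0,0],0],[[-0.32,0.07,-2.28],[0,0,0],0],[[-0.32,0.07,-2.28],[0,0,0],0],[[-0.32,0.07,-2.28],[0,0,0],0],[[-0.14,0.03,-1],[0,0,0],0],[[0,0,0],[0,0,0],0]]'
python3 -m inch '[[[3.67,0.13,-0.51],[0,0,0],0],[[3.67,0.13,-0.51],[0,0,0],0],[[3.67,0.13,-0.51],[0,0,0],0],[[3.67,0.13,-0.51],[0,0,0],0],[[3.67,0.13,-0.51],[0,0,0],0],[[3.67,0.13,-0.51],[0,0,0],0],[[3.67,0.13,-0.51],[0,0,0],0],[[3.67,0.13,-0.51],[0,0,0],0]]'
python3 -m inch '[[[3.5,0.13,-0.49],[0,0,0],0],[[0,0,0],[0,0,0],0],[[0,0,0],[0,0,0],0],[[0,0,0],[0,0,0],0]]'
python3 - <<'E'
from h import *
shot('scene','s8');shot('wrist','w8')
save('s8','s8c',(270,180,370,300),4);save('w8','w8c',(270,100,370,240),4)
a=cv2.imread('pics/w8c.png');b=cv2.imread('pics/s8c.png')
c=np.zeros((560,800,3),np.uint8);c[:,:400]=a;c[:480,400:]=b;cv2.imwrite('pics/m8.png',c)
E
```

```text
time: 14.85
eef_pos: [0.4979, -0.1779, 0.2634]
tool_rot: [0.064, 0.645, 0.761, -0.033]
force: [0.1, 0.1, -0.9]
gripper_width: 0.0235
finger_force: 118.0
time: 15.52
eef_pos: [0.4566, 0.1178, 0.2593]
tool_rot: [0.062, 0.644, 0.761, -0.035]
force: [0.9, -0.4, -0.4]
gripper_width: 0.0228
finger_force: 118.1
time: 15.85
eef_pos: [0.4526, 0.1513, 0.2598]
tool_rot: [0.062, 0.644, 0.762, -0.035]
force: [-0.1, -0.6, -1.5]
gripper_width: 0.023
finger_force: 118.0
```

View pics/m8.png

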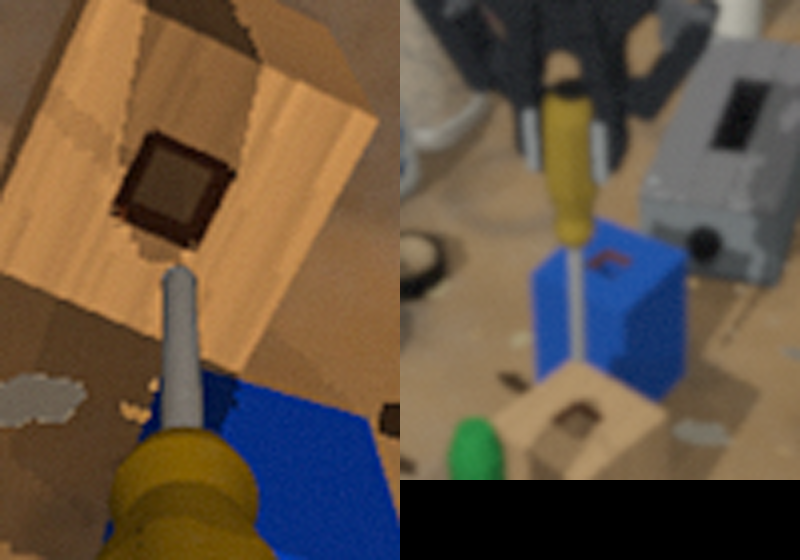

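The wrist half shows the tip at (179,268) and the stand's hole mouth centred at (174,188). In the scene half the tip is at (578,362) and the handle end at (565,88).

```bash
python3 - <<'E'
from h import *
np.set_printoptions(precision=4,suppress=True)
w=lambda x,y:(270+x/4,100+y/4)
tip=tri('w8',w(179,270),'s8',(270+178/4,180+362/4))
hole=atz('w8',*w(174,188),.092)
print('tip',tip,'hole',hole)
sc=270+178/4,180+362/4
for z in(.126,.128,.13): print(z,atz('w8',*w(179,270),z),atz('s8',*sc,z))
t=np.array([*tip[:2],.092]);h=np.array([*hole[:2],.092]);s=manip.observe()
print('shift in tool',tool(h)-tool(t)); print('down unit',tool(s['eef_pos']-[0,0,.01]))
end=atz('s8',270+165/4,180+88/4,tip[2]+.16);print('end scene',end)
E
```

```text
tip [0.4547 0.1499 0.1229] hole [0.4536 0.1563 0.092 ]
0.126 [0.4547 0.1513 0.126 ] [0.4528 0.1525 0.126 ]
0.128 [0.4545 0.1521 0.128 ] [0.4518 0.1545 0.128 ]
0.13 [0.4544 0.1528 0.13  ] [0.4507 0.1564 0.13  ]
shift in tool [ 0.6443 -0.0022 -0.0909]
down unit [ 0.1396 -0.0284  0.9898]
end scene [0.4564 0.1485 0.2829]
```

```bash
python3 -m inch '[[[0.45,-0.02,-0.06],[0,0,0],0],[[0,0,0],[0,0,0],0],[[0.28,-0.06,1.98],[0,0,0],0],[[0.28,-0.06,1.98],[0,0,0],0],[[0.14,-0.03,0.99],[0,0,0],0],[[0,0,0],[0,0,0],0],[[0,0,0],[0,0,0],0]]'| grep -E "eef|force: \["
python3 -m inch '[[[0.14,-0.03,0.99],[0,0,0],0],[[0.14,-0.03,0.99],[0,0,0],0],[[0,0,0],[0,0,0],0]]'| grep -E "eef|force: \["
```

```text
eef_pos: [0.452, 0.1554, 0.2114]
force: [0.4, 1.1, -0.8]
eef_pos: [0.4516, 0.1556, 0.1897]
force: [-0.8, -1.7, -0.4]
```

```bash
python3 -m inch '[[[0.14,-0.03,0.99],[0,0,0],0],[[0.14,-0.03,0.99],[0,0,0],0],[[0,0,0],[0,0,0],0]]'| grep -E "eef|force: \["
python3 -m inch '[[[0.14,-0.03,0.99],[0,0,0],0],[[0.07,-0.01,0.5],[0,0,0],0],[[0,0,0],[0,0,0],0]]'| grep -E "eef|force: \["
python3 -m inch '[[[0.06,-0.01,0.4],[0,0,0],0],[[0,0,0],[0,0,0],0],[[0,0,0],[0,0,0],0]]'| grep -E "eef|force: \["
```

```text
eef_pos: [0.4512, 0.1556, 0.1691]
force: [-0.0, -0.7, -1.0]
eef_pos: [0.4516, 0.1557, 0.1549]
force: [0.2, 0.6, 0.2]
eef_pos: [0.4522, 0.1559, 0.1523]
force: [0.2, 0.5, -1.2]
```

```bash
python3 -m inch '[[[0.04,-0.01,0.3],[0,0,0],0],[[0,0,0],[0,0,0],0],[[0,0,0],[0,0,0],0]]'| grep -E "eef|force: \["
python3 -m inch '[[[0.03,-0.01,0.2],[0,0,0],0],[[0,0,0],[0,0,0],0],[[0,0,0],[0,0,0],0]]'| grep -E "eef|force: \["
python3 -m inch '[[[0.02,-0.01,0.15],[0,0,0],0],[[0,0,0],[0,0,0],0],[[0,0,0],[0,0,0],0]]'| grep -E "eef|force: \["
```

```text
eef_pos: [0.4521, 0.1559, 0.1492]
force: [0.7, -0.5, -0.5]
eef_pos: [0.4521, 0.1559, 0.1471]
force: [-0.5, 0.8, -0.8]
eef_pos: [0.4523, 0.1559, 0.1458]
force: [1.7, -0.9, 0.9]
```

```bash
python3 -m inch '[[[0.02,-0.01,0.15],[0,0,0],0],[[0,0,0],[0,0,0],0],[[0,0,0],[0,0,0],0]]'| grep -E "eef|force: \["
python3 -m inch '[[[0.02,-0.01,0.1],[0,0,0],0],[[0,0,0],[0,0,0],0],[[0,0,0],[0,0,0],0]]'| grep -E "eef|force: \["
```

```text
eef_pos: [0.4526, 0.1558, 0.1454]
force: [-1.0, -0.9, 7.6]
eef_pos: [0.4526, 0.1559, 0.1452]
force: [-2.9, -0.9, 13.2]
```

```bash
python3 -m inch '[[[-0.02,0.01,-0.2],[0,0,0],0],[[0,0,0],[0,0,0],0.7],[[0,0,0],[0,0,0],0.7],[[0,0,0],[0,0,0],0.7],[[0,0,0],[0,0,0],0.7],[[0,0,0],[0,0,0],0.7],[[0,0,0],[0,0,0],0.7]]' 20
python3 -m inch '[[[-0.14,0.03,-0.99],[0,0,0],0.7],[[-0.28,0.06,-1.98],[0,0,0],0.7],[[-0.28,0.06,-1.98],[0,0,0],0.7],[[-0.28,0.06,-1.98],[0,0,0],0.7],[[-0.28,0.06,-1.98],[0,0,0],0.7],[[-0.28,0.06,-1.98],[0,0,0],0.7],[[0,0,0],[0,0,0],0.7],[[0,0,0],[0,0,0],0.7]]'
python3 - <<'E'
from h import *
shot('scene','s9');shot('top','t9')
for f in('scene0','s9'):print(f,axis(f,(285,240,335,300)))
for f,b in(('top0',(245,215,268,245)),('t9',(245,215,268,245))):print(f,axis(f,b))
save('s9','s9c',(270,220,370,340),5)
E
```

```text
time: 19.37
eef_pos: [0.4519, 0.156, 0.1449]
tool_rot: [0.063, 0.644, 0.761, -0.034]
force: [-1.0, 0.1, 0.5]
gripper_width: 0.0596
finger_force: 0.0
time: 20.03
eef_pos: [0.4527, 0.1562, 0.2568]
tool_rot: [0.063, 0.645, 0.761, -0.032]
force: [0.2, 0.2, 0.4]
gripper_width: 0.0598
finger_force: 0.0
scene0 (array([308, 255,  11,  33, 306], dtype=int32), array([313.3, 270.4]), np.float32(2.66))
s9 (array([308, 255,  11,  33, 299], dtype=int32), array([313.1, 270.6]), np.float32(4.41))
top0 (array([250, 224,   8,   6,  26], dtype=int32), array([254.2, 227.3]), np.float32(105.48))
t9 (array([248, 224,  10,   6,  30], dtype=int32), array([253.5, 227.3]), np.float32(87.8))
```

View pics/s9c.png

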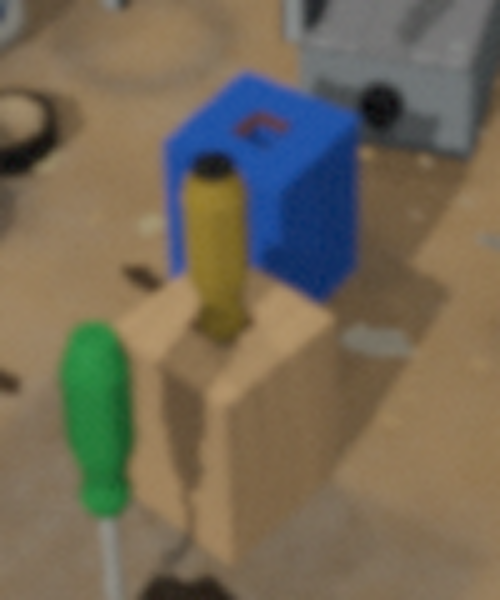

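The driver is fully seated in the wooden stand at (215,250), at the same height as at the start (same 33 px box, centroid within 0.3 px). The green driver is upright at (95,420), and the gripper is clear.

```bash
python3 -c "
from plant import manip;print(manip.job_done())"
```

```text
the job is handed in; nothing more can be done
None
```

The job is handed in at about 20 s on the robot's clock: the reset plunger is pushed to its hard stop, about 14 mm below the slot floor, and the yellow screwdriver is back upright and fully down in its wooden stand, with the gripper clear of it.

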